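# Zero the shop scale and sort the mixed sweets into pan and tray

### The job

With the scale's pan still empty, turn the tare knob until its pointer is on the zero mark and leave it there. Then sort the mixed sweets: both eight-sided tubes into the scale's pan and the flat carton into the cardboard tray, each lying flat on the bottom, not on top of another or leaning on a rim. Do not push hard against the wire shelf, and leave the two toy globes and the jar where they stand.

Things in the scene. Friction and masses are not known exactly. Their poses are not given: they have to be found in the camera images.
- tube_a: sweet tube: straight eight-sided paper tube, 110 mm long, 34 mm across its flats, about 90 g, lying on one flat; paper-coloured with a narrow grey band near each end. Origin at its centre (17 mm above what it lies on), x along its length.
- tube_b: second sweet tube, the same as tube_a. All three sweets start on the bare counter, their length within 0.45 rad of running left-right: one in the row nearest the robot (with the two toy globes), one beneath the wire shelf's left edge and one beneath its right edge; which is where is random.
- carton: sweet carton: flat rectangular paper box 90 x 46 x 26 mm, about 100 g, lying flat; same paper colour and grey end bands as the tubes, told apart only by shape. Origin at its centre (13 mm above what it lies on), x along its 90 mm length, y along its 46 mm width.
- scale: white counter scale fixed to the counter, left or right of the wire shelf. Origin on the counter under the pan's middle; x runs from pan to knob console (away from the robot), y to the left. On its 60 mm high base the open steel pan, 200 (x) x 180 (y) mm outside, walls 4 mm, rim 88 mm above the counter, rigid. Console 95 x 140 mm, 85 mm high, centred 153 mm along x.
- pan_in (a point): centre of the pan's inner floor, 64 mm above the counter, axes as the scale's; the inside is 192 (x) x 172 (y) mm, walls 24 mm high above the floor
- tare (a joint): angle of the tare knob, rad: 0 when its white pointer line points at the thick zero mark, which is on the far (+x) side of its dial; grows as the knob is turned clockwise seen from above, starts between 0.5 and 1.3, and turns from -0.6 to 1.6. It turns with light friction (0.04 N m) and stays where it is left.
- tare_grip (a point): point on the knob's upright axis at the height to grip, 107 mm above the counter. The black knob is an upright bar grip 50 mm long, 14 mm thick, from 91 to 119 mm above the counter, on a 60 mm round skirt; the bar lies along this point's x axis, which points where the white pointer points (along the scale's x when the joint reads 0).
- tray: cardboard display tray fixed to the counter on the other side of the wire shelf from the scale: open box 200 (x) x 180 (y) mm outside, 45 mm high, walls 4 mm; origin under its centre on the counter
- tray_in (a point): centre of the tray's inner floor, 4 mm above the counter, axes as the tray's; the inside is 192 (x) x 172 (y) mm
- shelf: fixed, empty wire display stand, tee-shaped: a level wire grid 120 mm deep (x) and 210 mm wide (y), underside 193 mm above the counter, on two middle posts (10 mm thick, at y = 0, x = +-60 mm) with a 150 x 16 x 10 mm foot bar. It overhangs left and right. Origin on the counter under its middle. A sweet lies under each side, its centre 19 to 29 mm inside that side's edge.
- globe: bystander: toy sweet globe, 54 mm wide, 74 mm high, standing loose in the row nearest the robot, 120 mm or more from its neighbours' centres; origin under its centre
- globe_b: bystander: a second toy sweet globe, like the first, also standing loose in the row nearest the robot; origin under its centre
- jar: bystander: clear sweet jar 80 mm wide, 130 mm high, with a red cap, standing loose at the far left, beyond the wire shelf's rear; origin under its centre
Not all that is in view belongs to the job. What is shaped like the carton but turquoise is not meant.

How it is judged:
On the way:
1. the tare knob's pointer is on zero while no sweet rests on the scale (value of joint tare between -0.08 and 0.08 rad and contact force between each of tube_a, tube_b, carton and scale below 0.05 N), for 0.2 s.
At the end, for the whole second after the job is handed in: The tare knob reads zero within 0.08 rad; both tubes are inside the scale's pan and the carton inside the tray, each centre within 85 mm (x) and 78 mm (y) of the bin's centre and at most 35 mm (pan) or 30 mm (tray) above its floor, long axis within 8 degrees of level, at rest (value of joint tare between -0.08 and 0.08 rad and x of tube_a in the frame of pan_in between -0.085 and 0.085 m and y of tube_a in the frame of pan_in between -0.078 and 0.078 m and z of tube_a in the frame of pan_in between 0 and 0.035 m and angle between tube_a's own x axis and vertical between 1.43 and 1.71 rad and linear speed of each of tube_a, tube_b, carton below 0.02 m/s and x of tube_b in the frame of pan_in between -0.085 and 0.085 m and y of tube_b in the frame of pan_in between -0.078 and 0.078 m and z of tube_b in the frame of pan_in between 0 and 0.035 m and angle between tube_b's own x axis and vertical between 1.43 and 1.71 rad and x of carton in the frame of tray_in between -0.085 and 0.085 m and y of carton in the frame of tray_in between -0.078 and 0.078 m and z of carton in the frame of tray_in between 0 and 0.03 m and angle between carton's own x axis and vertical between 1.43 and 1.71 rad); the robot touches nothing.
It fails at once if the globe is moved more than 25 mm or tipped over (distance of globe from where it was at the start of the episode above 0.025 m or angle between globe's own z axis and vertical above 0.5 rad).
It fails at once if the globe_b is moved more than 25 mm or tipped over (distance of globe_b from where it was at the start of the episode above 0.025 m or angle between globe_b's own z axis and vertical above 0.5 rad).
It fails at once if the jar is moved more than 25 mm or tipped over (distance of jar from where it was at the start of the episode above 0.025 m or angle between jar's own z axis and vertical above 0.5 rad).
It fails at once if the robot pushes against the wire shelf with more than 15 N (contact force between any of the arm, the fingers and shelf above 15 N).
It also fails if it takes over 72 s, if anything falls off the work surface, if the arm or the gripper's body presses on something with over 40 N, if the wrist force passes 120 N, or if a joint passes its speed limit or range.

### The arm

A 6-joint arm with a two-finger parallel gripper is mounted at the origin on the work surface. World frame = base frame: x ahead of the robot, y to its left, z up, the work surface at z = 0. Lengths are in m, angles in rad, forces in N, time in s.
With the tool pointing down it reaches from about 0.35 to 0.775 m from the base axis. Payload 5.5 kg.
Tool frame: the origin (TCP) lies on the centre line of the jaws, within the pads' length; the fingertips stand 11 mm ahead of it and the grasp point (between the pads) lies 8 mm behind it; z points along the fingers, y is the line along which they close (so a half turn about z gives the same grasp; the last joint's range is limited). The gripper opens to 85 mm and grips with 20 to 120 N. Pads are 22 mm wide; open, the fingers measure 114 mm over their backs; the gripper's body (76 mm by 85 mm) begins 54 mm behind the grasp point. The pads swing forward as they close: fully open they stand 13 mm farther back than shut.
Start: joints at [0.984, 0.313, 0.046, 1.304, 0, 1.431], TCP at [0.248, 0.519, 0.242] pointing down, gripper open.
Joint ranges: [-2.76, 2.76], [-0.86, 1.69], [-1.03, 1.26], [-2.2, 2.34], [-1.47, 1.5], [-3.14, 3.14]. Speed limits (rad/s): [2.57, 2.57, 3.14, 3.14, 3.14, 3.14].

### API

Orientations are given as a unit quaternion [w, x, y, z].
In Python, from workcell import env, viewer, order, models gives the robot as it stands.
- The arm moves only by the tool drive_tool, never from a script. Its argument "series" is a list that holds one entry, the list of rows, each a list of 6 numbers: the shift along the tool's x, y, z each as a share of 120 mm, from -1 to 1, then the turn, a rotation vector about the tool's x, y, z each as a share of 180 degrees, from -1 to 1. A call has 1 to 20 rows; each row shifts and turns the commanded pose from where the row before left it, along the tool's axes as they then stand; what a row does not reach is not made up. A row lasts 1/8 s, in which the tool goes at most 62.5 mm and 10.7 degrees, less where a joint would pass 70% of its speed; a pose out of reach is approached as far as the arm can. A call with a number of a shift or a turn outside -1 to 1 is refused whole. A call with a gripper value outside its range is refused whole. "jaw" is the opening, from -1 (shut) to 1 (fully open), set as the call begins (left out, the last holds). The fingers move at their own pace and stop on an object; "grip_force" is the grip in N (left out, the last holds). Time passes only in rows, so rows that do not move let the fingers close. It gives the time, the measured TCP pose, the force, the opening and the grip force at its end, in the units of the state.
- env.get_state(): the state, without advancing time (a new reading comes with each control period).
- viewer.read_camera(name): name is "side" or "top" or "wrist"; returns the picture (480x640x3 uint8, red, green, blue); there is no depth.
- viewer.camera_info(name): a dict with "intrinsics" (3x3 intrinsics, pixels), "D" ([k1, k2, p1, p2, k3] as OpenCV has them; the pictures are not rectified), "R" (3x3) and "t" (3): a world point X has camera coordinates R X + t; the wrist camera has in their place "T_tool_cam" (4x4, takes a point from camera to tool coordinates, whose origin is the TCP and whose axes are the flange's). Camera axes: x right, y down, z forward; pixel columns grow to the right and rows downward; lengths in m; the calibration is good to about 2 mm. A picture is of the moment at which its call begins: read the wrist's pose just before it. camera_info takes no time and is no camera call.
- order.hand_in(): hands the job in; it is judged then, once.
Trained networks look in the newest picture that a camera, given by its name, has taken for a name from the list of things; names that differ only in an ending like _2 or _b are one class to them, and where a whole thing is asked for, a point or a joint stands for the part that bears it (a point fixed in the world has none). Each returns a list of dicts, best first, with "score" (0 to 1); they miss things now and then, are a little off and sometimes report something else, mostly with a low value. They report only what shows in the picture. A call takes as long as a camera call. They do not tell look-alikes from the thing itself.
- models.silhouettes(label, camera): "region" (480x640 bool, what is visible of it) and "location" ([column, row] in pixels, amid what is visible of it).
The state is a dict: "clock": time; "joint_pos": joint angles; "qvel": joint speeds; "tau": joint torques, N m; "tcp_pos": TCP position; "orientation": TCP orientation; "wrist_force": force on the tool from outside, world axes, zero at the start; "ft_torque": the same for the moment, N m; "finger_gap": finger opening in m; "grip_force": force on a finger pad.
Only numpy, scipy, OpenCV 4.12 (cv2) and the standard library are available. Lean on these libraries where they do the work, as an engineer would, in place of code of your own. Each camera call takes 0.05 s, during which the arm holds its last target. There are 200 camera calls.

## Working session

There is one attempt and no reset: what is moved stays moved. The work goes in short steps, Python scripts to look and compute and a tool call to move; the robot and the scene stay as the last step left them, time stands still between calls to the robot, and variables do not carry over. Pictures are saved under pics/ and viewed, at most 10 in all, crops included, and the job is handed in when it is done.

Besides the shell and the picture viewer there is one more tool, called after "Call:" in YAML: its name, and indented under it one key for each argument. drive_tool: Moves the arm, as the interface text tells. Its arguments: {"type":"object","properties":{"series":{"type":"array"},"jaw":{"type":"number"},"grip_force":{"type":"number"}},"required":["series"]}

```bash
ls; mkdir -p pics
python3 - <<'E'
from workcell import env, viewer, order, models
import cv2,numpy as np
s=env.get_state();print({k:np.round(v,3).tolist() for k,v in s.items()})
for c in ["top","side"]:
    im=viewer.read_camera(c);cv2.imwrite(f"pics/{c}0.png",im[:,:,::-1])
    i=viewer.camera_info(c);print(c,{k:np.round(v,3).tolist() for k,v in i.items()})
    for l in ["tube_a","carton","scale","tare","tray","shelf","globe","jar"]:
        print(l,[(round(d["score"],2),np.round(d["location"]).tolist(),int(d["region"].sum())) for d in models.silhouettes(l,c)])
print(viewer.camera_info("wrist"))
E
```

```text
pics
{'clock': 0.0, 'joint_pos': [0.984, 0.314, 0.045, 1.304, -0.0, 1.431], 'qvel': [0.0, -0.0, -0.001, -0.001, -0.0, -0.0], 'tau': [0.001, -48.063, 29.853, 0.019, -0.0, 0.0], 'tcp_pos': [0.248, 0.518, 0.241], 'orientation': [-0.0, 0.222, 0.975, -0.001], 'wrist_force': [-0.489, 0.165, -0.412], 'ft_torque': [-0.01, -0.028, 0.037], 'grip_force': 0.0, 'finger_gap': 0.086}
top {'intrinsics': [[551.024, 0.0, 318.857], [0.0, 551.024, 234.307], [0.0, 0.0, 1.0]], 'D': [-0.092, 0.0, 0.0, 0.0, 0.0], 'R': [[-0.011, -1.0, 0.011], [-0.987, 0.009, -0.159], [0.158, -0.012, -0.987]], 't': [0.01, 0.598, 1.05]}
tube_a [(0.87, [397.0, 311.0], 953), (0.55, [288.0, 213.0], 742)]
carton [(0.67, [430.0, 168.0], 963), (0.67, [367.0, 144.0], 776), (0.61, [369.0, 208.0], 749)]
scale [(0.68, [503.0, 294.0], 14285)]
tare [(0.94, [497.0, 234.0], 744)]
tray [(0.77, [146.0, 311.0], 9595), (0.61, [496.0, 237.0], 791)]
shelf [(0.85, [329.0, 195.0], 3358)]
globe [(0.78, [321.0, 320.0], 597), (0.57, [249.0, 316.0], 625)]
jar []
side {'intrinsics': [[487.283, 0.0, 314.717], [0.0, 487.283, 248.299], [0.0, 0.0, 1.0]], 'D
[... 532 characters left out ...]
, 634), (0.55, [358.0, 378.0], 777)]
jar [(0.66, [234.0, 184.0], 3743), (0.57, [342.0, 175.0], 992)]
{'intrinsics': array([[429.98252418,   0.        , 322.80061536],
       [  0.        , 429.98252418, 245.99192222],
       [  0.        ,   0.        ,   1.        ]]), 'D': array([-0.0875791,  0.       ,  0.       ,  0.       ,  0.       ]), 'T_tool_cam': array([[ 6.22964026e-04, -9.46234810e-01, -3.23479979e-01,
         8.35367172e-02],
       [ 9.99999599e-01,  3.81316976e-04,  8.10400633e-04,
         1.83753695e-03],
       [-6.43480881e-04, -3.23480354e-01,  9.46234668e-01,
        -1.31771227e-01],
       [ 0.00000000e+00,  0.00000000e+00,  0.00000000e+00,
         1.00000000e+00]])}
```

View pics/top0.png

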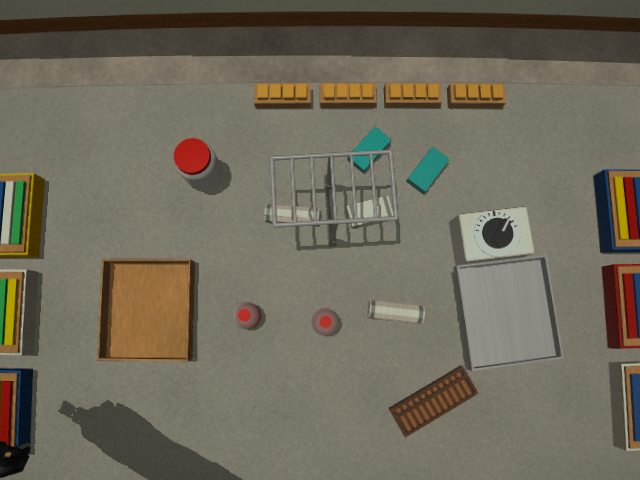

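View pics/side0.png

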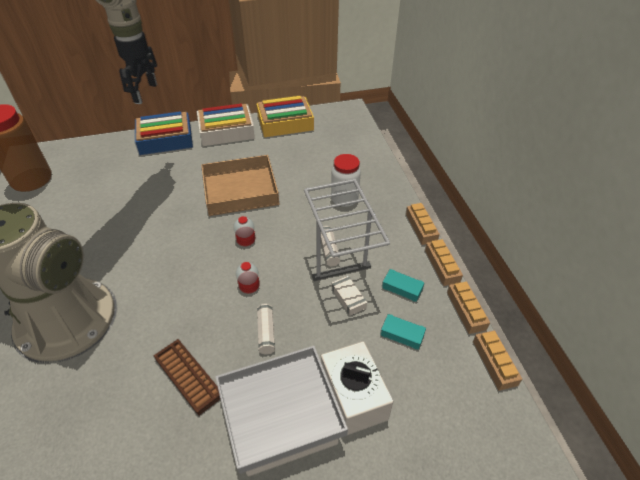

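Top view: the paper-coloured pieces are at (397,311) in the near row, (290,213) under the shelf's left edge and (370,208) under its right edge. The turquoise decoys are at (370,148) and (428,170). The scale is on the right with its knob at (497,234), and the tray is on the left at (147,310). In the side view, (350,295), under the right edge, looks boxy, while (330,245) and (265,330) look like tubes.

```bash
cat > h.py <<'E'
from workcell import env, viewer, order, models
import cv2, numpy as np
from scipy.spatial.transform import Rotation as Ro
def cam(c):
    i=viewer.camera_info(c)
    if c=="wrist":
        s=env.get_state();q=s["orientation"]
        T=np.eye(4);T[:3,:3]=Ro.from_quat([q[1],q[2],q[3],q[0]]).as_matrix();T[:3,3]=s["tcp_pos"]
        W=np.linalg.inv(T@i["T_tool_cam"]);return i["intrinsics"],i["D"],W[:3,:3],W[:3,3]
    return i["intrinsics"],i["D"],np.array(i["R"]),np.array(i["t"])
def plane(C,px,z):
    K,D,R,t=C
    u=cv2.undistortPoints(np.array(px,float).reshape(-1,1,2),K,D).reshape(-1,2)
    d=np.c_[u,np.ones(len(u))]@R; o=-R.T@t
    return (o+d*((z-o[2])/d[:,2:]))[:,:2]
def proj(C,X):
    K,D,R,t=C
    return cv2.projectPoints(np.array(X,float).reshape(-1,1,3),cv2.Rodrigues(R)[0],t,K,D)[0].reshape(-1,2)
def rect(P):  # centre, (long,short), yaw of long
    (c,w,a)=cv2.minAreaRect((np.array(P)*1000).astype(np.float32))
    if w[0]<w[1]: w=w[::-1];a+=90
    a=(a+90)%180-90
    return np.round(c),np.round(w),round(a,1)
E
cat > m.py <<'E'
from h import *
ct,cs=cam("top"),cam("side")
print("pan",rect(plane(ct,[(457,265),(546,257),(561,355),(473,368)],.088)), plane(ct,[(457,265),(546,257),(561,355),(473,368)],.088).round(3).tolist())
print("tray",rect(plane(ct,[(104,260),(193,260),(192,360),(98,360)],.045)),plane(ct,[(104,260),(193,260),(192,360),(98,360)],.045).round(3).tolist())
print("shelf",plane(ct,[(272,157),(391,151),(397,221),(273,227)],.198).round(3).tolist())
for c,C in (("top",ct),("side",cs)):
    viewer.read_camera(c)
    for l,z in (("tube_a",.02),("carton",.016),("globe",.035),("jar",.1),("tare",.105)):
        for d in models.silhouettes(l,c):
            m=d["region"].astype(np.uint8);k=np.argwhere(m)[:,::-1]
            P=plane(C,k,z);print(c,l,round(d["score"],2),np.round(d["location"]),rect(P),P.mean(0).round(3))
im=viewer.read_camera("top")[:,:,::-1];a=im[190:335,255:435]
b=viewer.read_camera("side")[:,:,::-1][215:360,230:410]
cv2.imwrite("pics/crop.png",np.vstack([cv2.resize(x,None,fx=2,fy=2,interpolation=3) for x in (a,b)]))
cv2.imwrite("pics/crop.png",np.hstack([cv2.resize(x,(400,322),interpolation=3) for x in (a,b)]))
E
python3 m.py
```

```text
pan (array([ 443., -359.]), array([196., 178.]), 6.5) [[0.53, -0.26], [0.543, -0.437], [0.355, -0.454], [0.336, -0.282]]
tray (array([452., 346.]), array([197., 186.]), 0.1) [[0.551, 0.435], [0.549, 0.255], [0.354, 0.253], [0.354, 0.439]]
shelf [[0.713, 0.087], [0.722, -0.123], [0.596, -0.129], [0.588, 0.085]]
top tube_a 0.8 [399. 311.] (array([ 445., -149.]), array([116.,  37.]), 83.9) [ 0.445 -0.149]
top tube_a 0.58 [287. 216.] (array([648.,  61.]), array([111.,  38.]), 89.5) [0.647 0.065]
top carton 0.86 [371. 207.] (array([ 651., -101.]), array([94., 50.]), -76.2) [ 0.656 -0.104]
top carton 0.63 [429. 170.] (array([ 739., -227.]), array([100.,  50.]), -39.1) [ 0.739 -0.227]
top globe 0.93 [322. 318.] (array([428.,  -5.]), array([53., 51.]), 89.4) [ 0.426 -0.005]
top globe 0.72 [246. 317.] (array([440., 149.]), array([55., 53.]), 45.1) [0.44  0.149]
top jar 0.78 [197. 163.] (array([731., 239.]), array([113.,  78.]), 34.2) [0.73  0.239]
top jar 0.41 [146. 311.] (array([452., 330.]), array([190., 181.]), 0.2) [0.45  0.329]
top tare 0.55 [500. 235.] (array([ 589., -336.]), array([59.
[... 441 characters left out ...]
ay([ 653., -103.]), array([106.,  57.]), -76.6) [ 0.653 -0.105]
side globe 0.8 [242. 233.] (array([443., 145.]), array([106.,  50.]), 88.0) [0.443 0.143]
side globe 0.68 [249. 277.] (array([428., -11.]), array([94., 51.]), 88.3) [ 0.428 -0.012]
side globe 0.23 [347. 299.] (array([ 647., -117.]), array([102.,  57.]), -75.3) [ 0.648 -0.118]
side jar 0.64 [345. 175.] (array([731., 209.]), array([216.,  79.]), 72.9) [0.732 0.215]
side jar 0.34 [326. 250.] (array([627., -14.]), array([128.,  34.]), 84.3) [ 0.625 -0.029]
side tare 0.81 [359. 376.] (array([ 592., -350.]), array([59., 56.]), 76.3) [ 0.591 -0.351]
side tare 0.28 [242. 236.] (array([440.,  75.]), array([98., 49.]), 87.5) [0.441 0.073]
```

View pics/crop.png

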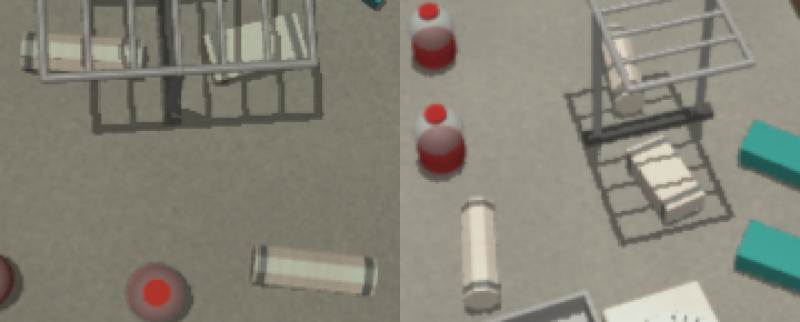

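The enlarged crop settles the sweets. The piece under the shelf's right edge at crop (258,45) is a flat box, so it is the carton. The round ones at crop (85,52) and (315,270) are the tubes. I'll start with the knob.

```bash
cat >> h.py <<'E'
def tool(yaw,tilt=0,side=1):
    """tool down, tool x at yaw (deg); then leaned by tilt deg about tool y"""
    y=np.radians(yaw);x=np.array([np.cos(y),np.sin(y),0]);z=np.array([0,0,-1.])
    return Ro.from_matrix(np.c_[x,np.cross(z,x),z])*Ro.from_euler("y",tilt,degrees=True)
def cur():
    s=env.get_state();q=s["orientation"];return s["tcp_pos"],Ro.from_quat([q[1],q[2],q[3],q[0]])
def rows(*legs,dec=3,p=None,r=None):
    if p is None: p,r=cur()
    p=np.array(p,float)
    out=[]
    for tp,tr in legs:
        tp=np.array(tp,float)
        rv=(r.inv()*tr).as_rotvec()
        n=int(max(1,np.ceil(np.linalg.norm(tp-p)/.060),np.ceil(np.degrees(np.linalg.norm(rv))/10.4)))
        for k in range(n):
            f=1/(n-k)
            d=r.inv().apply((tp-p)*f)/.12; w=(r.inv()*tr).as_rotvec()*f/np.pi
            d,w=d.round(dec),w.round(dec+1 if dec<3 else 4)
            out.append([*d.tolist(),*w.tolist()])
            p=p+r.apply(d*.12); r=r*Ro.from_rotvec(w*np.pi)
    print(len(out),"rows");print(str(out).replace(" ","").replace("-0.0,","0,").replace(".0,",",").replace(".0]","]"))
E
python3 -c "
from h import *
rows(([.58,-.33,.23],tool(140)))"
```

```text
16 rows
[[-0.347,-0.324,0.006,0,0,0.005],[-0.352,-0.318,0.006,0,0,0.005],[-0.357,-0.313,0.006,0,0,0.005],[-0.361,-0.307,0.006,0,0,0.005],[-0.366,-0.302,0.007,0,0,0.005],[-0.371,-0.296,0.006,0,0,0.005],[-0.376,-0.29,0.007,0,0,0.005],[-0.38,-0.284,0.006,0,0,0.005],[-0.385,-0.278,0.007,0,0,0.005],[-0.389,-0.272,0.006,0,0,0.005],[-0.393,-0.266,0.007,0,0,0.005],[-0.397,-0.259,0.006,0,0,0.005],[-0.401,-0.253,0.007,0,0,0.005],[-0.405,-0.247,0.006,0,0,0.005],[-0.409,-0.241,0.007,0,0,0.005],[-0.413,-0.234,0.006,0,0,0.005]]
```

Call:
drive_tool:
  series:
    - [[-0.347,-0.324,0.006,0,0,0.005],[-0.352,-0.318,0.006,0,0,0.005],[-0.357,-0.313,0.006,0,0,0.005],[-0.361,-0.307,0.006,0,0,0.005],[-0.366,-0.302,0.007,0,0,0.005],[-0.371,-0.296,0.006,0,0,0.005],[-0.376,-0.29,0.007,0,0,0.005],[-0.38,-0.284,0.006,0,0,0.005],[-0.385,-0.278,0.007,0,0,0.005],[-0.389,-0.272,0.006,0,0,0.005],[-0.393,-0.266,0.007,0,0,0.005],[-0.397,-0.259,0.006,0,0,0.005],[-0.401,-0.253,0.007,0,0,0.005],[-0.405,-0.247,0.006,0,0,0.005],[-0.409,-0.241,0.007,0,0,0.005],[-0.413,-0.234,0.006,0,0,0.005],[0,0,0,0,0,0],[0,0,0,0,0,0]]

```text
clock: 3.85
tcp_pos: [0.5796, -0.3298, 0.2293]
orientation: [-0.001, 0.342, 0.94, 0.0]
wrist_force: [-1.3, 0.6, 0.2]
finger_gap: 0.0854
grip_force: 0.0
```

```bash
python3 -c "
from h import *
C=cam('wrist');im=viewer.read_camera('wrist');cv2.imwrite('pics/w1.png',im[:,:,::-1])
s=env.get_state();print(s['clock'],s['tcp_pos'],s['joint_pos'].round(3) if hasattr(s['joint_pos'],'round') else s['joint_pos'])
for d in models.silhouettes('tare','wrist'):
    k=np.argwhere(d['region'])[:,::-1];print(d['score'],d['location'],rect(plane(C,k,.119)),rect(plane(C,k,.091)))
print(proj(C,[[.59,-.34,.119]]))
"
```

```text
3.9 [ 0.57966785 -0.32918058  0.2299755 ] [-0.637  0.503  0.3    1.369  0.     0.061]
0.61 [323.0, 260.5] (array([ 588., -333.]), array([56., 55.]), 8.7) (array([ 596., -340.]), array([62., 61.]), 8.7)
[[317.71648543 270.81981993]]
```

View pics/w1.png

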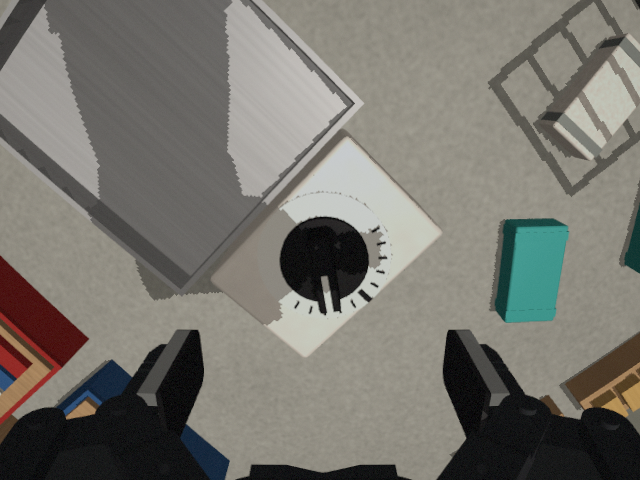

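```bash
python3 -c "
from h import *
C=cam('wrist');im=cv2.imread('pics/w1.png')
hsv=cv2.cvtColor(im,cv2.COLOR_BGR2HSV)
m=np.zeros(im.shape[:2],np.uint8);cv2.circle(m,(325,262),42,255,-1)
k=np.argwhere((hsv[:,:,2]>120)&(m>0))[:,::-1];print(len(k),k.min(0),k.max(0))
k=k[k[:,1]<312]
P=plane(C,k,.119);v=np.linalg.svd(P-P.mean(0))[2][0];print('ptr',P.mean(0),np.degrees(np.arctan2(v[1],v[0])))
c=plane(C,[(345,133),(442,232),(306,357),(212,278)],.085);print(c.round(3),c.mean(0),rect(c))
z=plane(C,[(365,296),(360,291),(370,300)],.086);d=z-[.596,-.340];print('zero',np.degrees(np.arctan2(d[:,1],d[:,0])))
d=P.mean(0)-[.596,-.34];print(np.degrees(np.arctan2(d[1],d[0])))
rim=plane(C,[(362,103),(184,290)],.088);print(rim)
"
```

```text
250 [297 277] [362 303]
ptr [ 0.60596785 -0.34349931] -127.46441395386947
[[ 0.541 -0.275]
 [ 0.633 -0.266]
 [ 0.649 -0.4  ]
 [ 0.557 -0.409]] [ 0.59508386 -0.33764639] (array([ 595., -338.]), array([137.,  93.]), -83.5)
zero [6.9439281  7.48558604 7.20819493]
-19.344116763532043
[[ 0.53299773 -0.25588683]
 [ 0.5507712  -0.429662  ]]
```

```bash
python3 -c "
from h import *
C=cam('wrist');im=cv2.imread('pics/w1.png')
m=np.zeros(im.shape[:2],np.uint8);m[272:314,318:336]=255
for th in (110,150):
  k=np.argwhere((im.min(2)>th)&(m>0))[:,::-1]
  P=plane(C,k,.119);v=np.linalg.svd(P-P.mean(0))[2][0];print(len(k),k.min(0),k.max(0),P.mean(0),np.degrees(np.arctan2(v[1],v[0]))%180-180, np.ptp((P-P.mean(0))@v))
cv2.imwrite('pics/k1.png',cv2.resize(im[200:330,260:400],None,fx=4,fy=4,interpolation=3))
"
```

```text
266 [318 277] [335 313] [ 0.60780419 -0.34651305] -33.45893120068996 0.025487066323523377
151 [318 291] [335 313] [ 0.61154195 -0.34874785] -34.843597621240605 0.015634374480258163
```

View pics/k1.png

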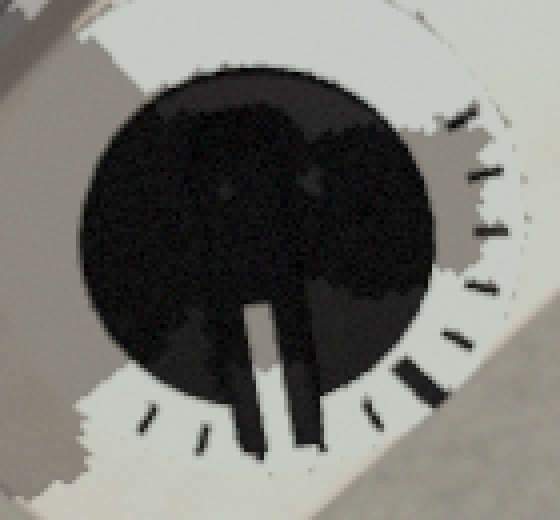

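```bash
python3 -c "
from h import *
C=cam('wrist')
a=plane(C,[(324.5,276.3),(330,311.3)],.119);d=a[1]-a[0];print(a,np.degrees(np.arctan2(d[1],d[0])))
a=plane(C,[(325,262)],.091);print(a)
a=plane(C,[(358.7,290),(372,301)],.085);d=a[1]-a[0];print(a,np.degrees(np.arctan2(d[1],d[0])))
"
```

```text
[[ 0.59604248 -0.33851478]
 [ 0.61668629 -0.35120736]] -31.58471984099418
[[ 0.59738202 -0.3390283 ]]
[[ 0.6307585  -0.33577745]
 [ 0.64365396 -0.33383438]] 8.568814669210337
```

```bash
python3 -c "
from h import *
rows(([.596,-.339,.15],tool(148.4)),([.596,-.339,.106],tool(148.4)))
rows(([.596,-.339,.106],tool(186.3)),p=[.596,-.339,.106],r=tool(148.4))"
```

```text
3 rows
[[-0.079,0.011,0.335,0,0,-0.0232],[-0.08,0.005,0.335,0.0001,-0.0001,-0.0231],[0,0,0.367,0,0,-0]]
4 rows
[[0,0,0,0,0,-0.0526],[0,0,0,0,0,-0.0527],[0,0,0,0,0,-0.0526],[0,0,0,0,0,-0.0527]]
```

Call:
drive_tool:
  series:
    - [[-0.079,0.011,0.335,0,0,-0.0232],[-0.08,0.005,0.335,0,0,-0.0231],[0,0,0.367,0,0,0],[0,0,0,0,0,0],[0,0,0,0,0,0]]

```text
clock: 4.58
tcp_pos: [0.597, -0.3398, 0.108]
orientation: [0.001, 0.272, 0.962, -0.0]
wrist_force: [0.9, 0.2, 1.2]
finger_gap: 0.0854
grip_force: 0.0
```

Call:
drive_tool:
  series:
    - [[0,0,0,0,0,0],[0,0,0,0,0,0],[0,0,0,0,0,0],[0,0,0,0,0,0],[0,0,0,0,0,0],[0,0,0,0,0,0]]
  jaw: -1
  grip_force: 40

```text
clock: 5.32
tcp_pos: [0.5955, -0.3418, 0.1063]
orientation: [-0.0, 0.273, 0.962, -0.001]
wrist_force: [-4.1, -3.6, 2.7]
finger_gap: 0.0129
grip_force: 43.9
```

Call:
drive_tool:
  series:
    - [[0,0,0,0,0,-0.05],[0,0,0,0,0,-0.05],[0,0,0,0,0,-0.05],[0,0,0,0,0,-0.05],[0,0,0,0,0,-0.0105],[0,0,0,0,0,0],[0,0,0,0,0,0],[0,0,0,0,0,0]]

```text
clock: 6.32
tcp_pos: [0.5955, -0.3415, 0.1063]
orientation: [-0.001, -0.053, 0.999, -0.001]
wrist_force: [-4.0, -3.2, 4.5]
finger_gap: 0.0128
grip_force: 44.1
```

Call:
drive_tool:
  series:
    - [[0,0,0,0,0,0],[0,0,0,0,0,0],[0,0,0,0,0,0],[0,0,0,0,0,0]]
  jaw: 0.6

```text
clock: 6.82
tcp_pos: [0.5964, -0.3399, 0.1054]
orientation: [0.0, -0.054, 0.999, 0.0]
wrist_force: [0.5, 0.3, -0.8]
finger_gap: 0.068
grip_force: 0.0
```

Call:
drive_tool:
  series:
    - [[0,0,-0.4,0,0,0],[0,0,-0.4,0,0,0],[0,0,-0.3,0,0,0],[0,0,0,0,0,0],[0,0,0,0,0,0]]

```text
clock: 7.45
tcp_pos: [0.5961, -0.34, 0.2369]
orientation: [-0.0, -0.054, 0.999, 0.0]
wrist_force: [-0.1, 0.8, 0.4]
finger_gap: 0.0682
grip_force: 0.0
```

```bash
python3 -c "
from h import *
C=cam('wrist');print(cur()[0],cur()[1].as_euler('zyx',degrees=True));im=viewer.read_camera('wrist')[:,:,::-1]
u,v=proj(C,[[.596,-.339,.1]])[0].astype(int);print(u,v)
np.save('C.npy',np.array(C,dtype=object),allow_pickle=True)
cv2.imwrite('pics/k2.png',cv2.resize(im[v-100:v+100,u-100:u+100],None,fx=3,fy=3,interpolation=3))
"
```

```text
[ 0.59613281 -0.34001587  0.23686127] [ 1.73775519e+02 -2.80588092e-02 -1.79965101e+02]
321 232
```

View pics/k2.png

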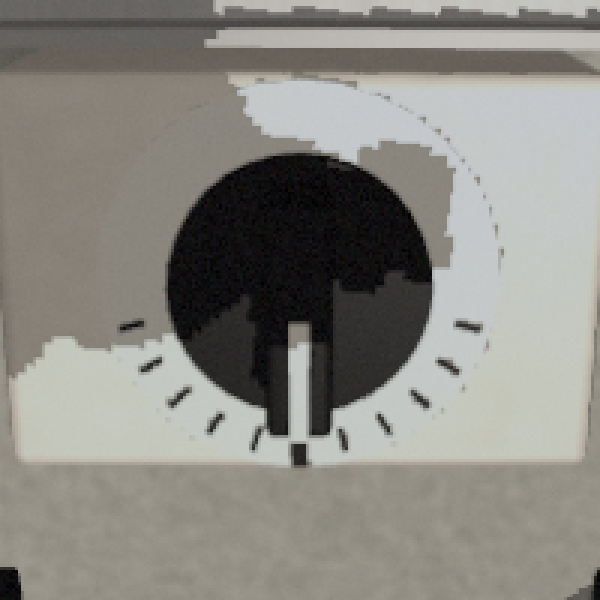

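The pointer line (300,385) sits exactly on the thick zero mark (300,455), so the tare knob is set. Next is the near tube.

```bash
python3 -c "
from h import *
rows(([.446,-.150,.14],tool(83.7)),([.446,-.150,.016],tool(83.7)))"
```

```text
13 rows
[[0.107,0.171,0.08,0,-0.0001,0.057],[0.135,0.149,0.08,0,-0.0001,0.057],[0.16,0.122,0.081,0,-0.0001,0.0569],[0.179,0.092,0.08,0,-0.0001,0.057],[0.193,0.059,0.08,0,-0.0001,0.0569],[0.2,0.023,0.08,0,-0.0001,0.057],[0.201,-0.013,0.08,0,-0.0001,0.0569],[0.195,-0.048,0.081,0,-0.0001,0.057],[0.184,-0.082,0.08,0,0,0.0569],[0.167,-0.114,0.081,0,-0.0001,0.057],[0,0,0.344,0,0,-0],[0,0,0.344,0,0,-0],[0,0,0.345,0,0,-0]]
```

Call:
drive_tool:
  series:
    - [[0.107,0.171,0.08,0,0,0.057],[0.135,0.149,0.08,0,0,0.057],[0.16,0.122,0.081,0,0,0.057],[0.179,0.092,0.08,0,0,0.057],[0.193,0.059,0.08,0,0,0.057],[0.2,0.023,0.08,0,0,0.057],[0.201,-0.013,0.08,0,0,0.057],[0.195,-0.048,0.081,0,0,0.057],[0.184,-0.082,0.08,0,0,0.057],[0.167,-0.114,0.081,0,0,0.057],[0,0,0,0,0,0],[0,0,0.344,0,0,0],[0,0,0.344,0,0,0],[0,0,0.345,0,0,0],[0,0,0,0,0,0],[0,0,0,0,0,0]]
  jaw: 1

```text
clock: 9.5
tcp_pos: [0.4474, -0.1511, 0.0181]
orientation: [0.0, 0.745, 0.667, 0.0]
wrist_force: [-0.6, 0.0, 0.2]
finger_gap: 0.0853
grip_force: 0.0
```

Call:
drive_tool:
  series:
    - [[0,0,0,0,0,0],[0,0,0,0,0,0],[0,0,0,0,0,0],[0,0,0,0,0,0],[0,0,0,0,0,0]]
  jaw: -1
  grip_force: 35

```text
clock: 10.12
tcp_pos: [0.4474, -0.1508, 0.0183]
orientation: [0.001, 0.745, 0.667, 0.0]
wrist_force: [-1.4, -0.8, 6.2]
finger_gap: 0.033
grip_force: 35.4
```

```bash
python3 -c "
from h import *
rows(([.446,-.150,.15],tool(83.7)),([.486,-.3525,.15],tool(96.2)),([.486,-.3525,.084],tool(96.2)))"
```

```text
9 rows
[[0.001,-0.003,-0.366,0.0002,0.0001,-0.0001],[0.002,-0.004,-0.366,0.0002,0.0001,-0.0001],[0.002,-0.004,-0.365,0.0002,0,-0.0002],[-0.41,0.129,0,0,0,-0.0174],[-0.417,0.107,0,0,0,-0.0173],[-0.422,0.084,0,0,0,-0.0174],[-0.426,0.06,0,0,0,-0.0173],[0,0,0.275,0,0,-0],[0,0,0.275,0,0,-0]]
```

Call:
drive_tool:
  series:
    - [[0,0,-0.366,0,0,0],[0,0,-0.366,0,0,0],[0,0,-0.365,0,0,0],[-0.41,0.129,0,0,0,-0.0174],[-0.417,0.107,0,0,0,-0.0173],[-0.422,0.084,0,0,0,-0.0174],[-0.426,0.06,0,0,0,-0.0173],[0,0,0,0,0,0],[0,0,0.275,0,0,0],[0,0,0.2,0,0,0],[0,0,0.075,0,0,0],[0,0,0,0,0,0],[0,0,0,0,0,0]]

```text
clock: 11.75
tcp_pos: [0.4867, -0.3528, 0.0836]
orientation: [0.0, 0.668, 0.744, 0.0]
wrist_force: [0.4, -0.9, -0.1]
finger_gap: 0.0331
grip_force: 35.3
```

```bash
python3 -c "
from h import *
rows(([.4867,-.3528,.24],tool(96.2)),([.5,.16,.24],tool(90)))
rows(([.64,.15,.16],tool(90,-30)),p=[.5,.16,.24],r=tool(90))
C=cam('top');print(plane(C,[(193,156)],.13))"
```

```text
12 rows
[[0,0,-0.434,0.0001,0.0001,-0.0001],[0,0,-0.435,0.0001,0,-0.0001],[0,0.001,-0.434,0,0.0001,-0.0001],[0.471,0.063,0,0,0,0.0038],[0.471,0.058,0,0,0,0.0038],[0.472,0.052,0,0,0,0.0038],[0.473,0.047,0,0,0,0.0038],[0.473,0.041,0,0,0,0.0038],[0.474,0.035,0,0,0,0.0039],[0.474,0.029,0,0,0,0.0038],[0.474,0.024,0,0,0,0.0039],[0.475,0.018,0,0,0,0.0038]]
3 rows
[[-0.028,0.389,0.222,0,-0.0556,0],[0.011,0.389,0.224,0,-0.0555,0],[0.05,0.389,0.218,0,-0.0556,0]]
[[0.73746494 0.24160566]]
```

Call:
drive_tool:
  series:
    - [[0,0,0,0,0,0],[0,0,0,0,0,0],[0,0,0,0,0,0],[0,0,0,0,0,0]]
  jaw: 0.2

```text
clock: 12.25
tcp_pos: [0.4864, -0.3531, 0.0829]
orientation: [0.0, 0.668, 0.744, 0.0]
wrist_force: [1.1, 0.2, -0.4]
finger_gap: 0.0513
grip_force: 0.0
```

Call:
drive_tool:
  series:
    - [[0,0,-0.434,0,0,0],[0,0,-0.435,0,0,0],[0,0,-0.434,0,0,0],[0.471,0.063,0,0,0,0.0038],[0.471,0.058,0,0,0,0.0038],[0.472,0.052,0,0,0,0.0038],[0.473,0.047,0,0,0,0.0038],[0.473,0.041,0,0,0,0.0038],[0.474,0.035,0,0,0,0.0039],[0.474,0.029,0,0,0,0.0038],[0.474,0.024,0,0,0,0.0039],[0.475,0.018,0,0,0,0.0038],[0,0,0,0,0,0]]

```text
clock: 13.88
tcp_pos: [0.4998, 0.1632, 0.2392]
orientation: [-0.0, 0.705, 0.709, 0.0]
wrist_force: [0.5, 0.6, -0.2]
finger_gap: 0.0512
grip_force: 0.0
```

Call:
drive_tool:
  series:
    - [[-0.028,0.389,0.222,0,-0.0556,0],[0.011,0.389,0.224,0,-0.0555,0],[0.05,0.389,0.218,0,-0.0556,0],[0,0,0,0,0,0],[0,0,0,0,0,0]]
  jaw: 1

```text
clock: 14.5
tcp_pos: [0.6401, 0.1485, 0.1582]
orientation: [0.182, 0.683, 0.682, -0.184]
wrist_force: [-0.2, 0.6, 1.0]
finger_gap: 0.0854
grip_force: 0.0
```

```bash
python3 -c "
from h import *
s=env.get_state();print(s['clock'],np.round(s['joint_pos'],2))
C=cam('wrist');im=viewer.read_camera('wrist')
for d in models.silhouettes('tube_a','wrist'):
    k=np.argwhere(d['region'])[:,::-1];P=plane(C,k,.02);print(d['score'],d['location'],rect(P),P.mean(0))
im=im[:,:,::-1].copy()
for X in proj(C,[[.647,.006,.034],[.647,.116,.034],[.63,.116,0.017]]): cv2.circle(im,tuple(int(a) for a in X),3,(0,0,255),1)
cv2.imwrite('pics/w2.png',im)
ct=cam('top');viewer.read_camera('top')
for d in models.silhouettes('tube_a','top'):
    k=np.argwhere(d['region'])[:,::-1];P=plane(ct,k,.084);print(d['score'],d['location'],rect(P))
"
```

```text
14.5 [ 0.32  0.67  0.31  1.39 -0.49  1.93]
0.75 [335.3, 218.3] (array([649.,  60.]), array([143.,  36.]), 85.7) [0.64971778 0.07199139]
0.55 [213.6, 467.0] (array([ 430., -623.]), array([197.,  65.]), 87.7) [ 0.42863783 -0.61563689]
0.87 [504.0, 287.8] (array([ 484., -351.]), array([121.,  35.]), -85.1)
0.77 [288.8, 214.0] (array([632.,  59.]), array([106.,  36.]), 85.2)
```

View pics/w2.png

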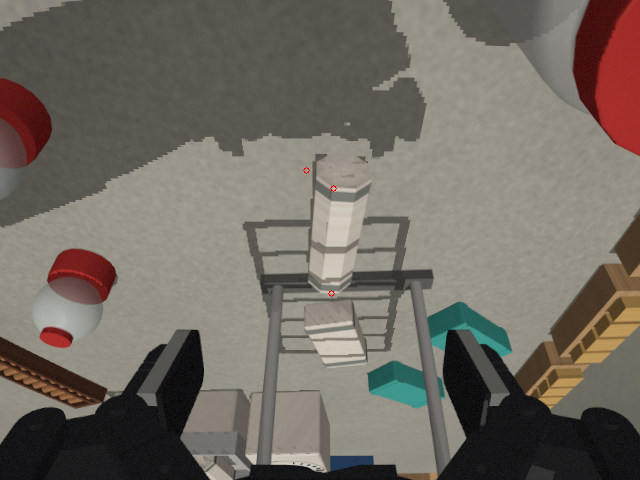

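The wrist picture shows the left tube at (340,225), with its outer end at (343,170). It lies at yaw of about 86°, clear of the posts, with its centre near (0.650, 0.062).

```bash
python3 -c "
from h import *
t=tool(86,-30);g=np.array([.650,.066,.020]);z=t.apply([0,0,1]);print(z)
rows((g-z*.125,t),(g,t))"
```

```text
[-0.03487824 -0.49878203 -0.8660254 ]
4 rows
[[0.006,0.109,0.352,0.0129,-0.001,0.0173],[0,0,0.347,0,0,-0],[0,0,0.347,0,0,-0],[0,0,0.348,0,0,-0]]
```

Call:
drive_tool:
  series:
    - [[0.006,0.109,0.352,0.0129,-0.001,0.0173],[0,0,0,0,0,0],[0,0,0.347,0,0,0],[0,0,0.347,0,0,0],[0,0,0.348,0,0,0],[0,0,0,0,0,0],[0,0,0,0,0,0]]

```text
clock: 15.58
tcp_pos: [0.6496, 0.0671, 0.0179]
orientation: [0.176, 0.705, 0.659, -0.191]
wrist_force: [0.6, -0.0, 0.0]
finger_gap: 0.0852
grip_force: 0.0
```

Call:
drive_tool:
  series:
    - [[0,0,0,0,0,0],[0,0,0,0,0,0],[0,0,0,0,0,0],[0,0,0,0,0,0],[0,0,0,0,0,0]]
  jaw: -1
  grip_force: 40

```text
clock: 16.2
tcp_pos: [0.6488, 0.0669, 0.0151]
orientation: [0.175, 0.705, 0.66, -0.192]
wrist_force: [-0.9, 2.8, 5.7]
finger_gap: 0.0333
grip_force: 41.3
```

```bash
python3 -c "
from h import *
t=tool(86,-30)
p=cur()[0];print(p)
rows((p+[0,0.005,.02],t),([.545,.13,.06],t),([.52,.13,.16],t),([.47,.06,.22],tool(90)))"
```

```text
[0.64878585 0.06693844 0.01511237]
9 rows
[[-0.048,-0.004,-0.165,-0.0015,0.0009,0.0015],[0.087,-0.299,-0.13,0,0,0],[0.088,-0.299,-0.13,0,0,0],[0.087,-0.298,-0.131,0,0,0],[-0.214,-0.104,-0.357,0,0,0],[-0.215,-0.104,-0.357,0,0,0],[-0.26,-0.125,-0.043,-0.0019,0.0555,-0.0072],[-0.245,-0.13,-0.087,-0.002,0.0556,-0.0072],[-0.224,-0.136,-0.129,-0.0019,0.0555,-0.0073]]
```

Call:
drive_tool:
  series:
    - [[-0.048,-0.004,-0.165,0,0,0],[0.087,-0.299,-0.13,0,0,0],[0.088,-0.299,-0.13,0,0,0],[0.087,-0.298,-0.131,0,0,0],[-0.214,-0.104,-0.357,0,0,0],[-0.215,-0.104,-0.357,0,0,0],[-0.26,-0.125,-0.043,-0.0019,0.0555,-0.0072],[-0.245,-0.13,-0.087,-0.002,0.0556,-0.0072],[-0.224,-0.136,-0.129,-0.0019,0.0555,-0.0073],[0,0,0,0,0,0]]

```text
clock: 17.45
tcp_pos: [0.4709, 0.0555, 0.2228]
orientation: [-0.0, 0.71, 0.705, -0.003]
wrist_force: [-0.1, -0.0, -0.7]
finger_gap: 0.0331
grip_force: 40.5
```

```bash
python3 -c "
from h import *
s=env.get_state();print(s['clock'],s['tcp_pos'],s['finger_gap'],np.round(s['orientation'],3))
C=cam('wrist');im=viewer.read_camera('wrist')[:,:,::-1];cv2.imwrite('pics/w3.png',im)
"
```

```text
17.45 [0.47087663 0.05550814 0.22276198] 0.03307320871599712 [-0.     0.71   0.705 -0.003]
```

View pics/w3.png

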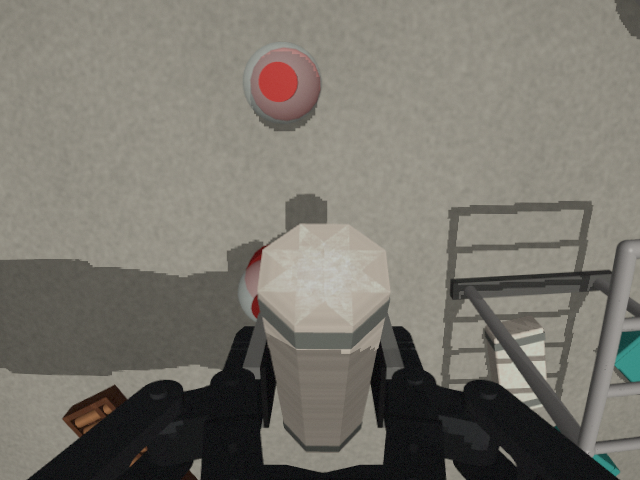

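The wrist view shows the gripped tube at (325,320) tipped 30°, because I righted the tool after a leaned grasp. I'll lean the tool back 30° so the tube is level when placed.

```bash
python3 -c "
from h import *
t=tool(96.2,-30)
rows(([.4017,-.3565,.19],t),([.4017,-.3565,.10],t))"
```

```text
10 rows
[[-0.431,-0.07,0.035,-0.0014,-0.0207,-0.0043],[-0.427,-0.076,0.062,-0.0014,-0.0207,-0.0043],[-0.421,-0.082,0.09,-0.0014,-0.0207,-0.0043],[-0.413,-0.088,0.116,-0.0014,-0.0207,-0.0043],[-0.403,-0.094,0.143,-0.0014,-0.0207,-0.0043],[-0.392,-0.1,0.168,-0.0015,-0.0206,-0.0044],[-0.379,-0.106,0.193,-0.0014,-0.0207,-0.0043],[-0.365,-0.113,0.216,-0.0015,-0.0206,-0.0044],[0.188,0,0.325,0,0,0],[0.187,0,0.325,0,0,0]]
```

Call:
drive_tool:
  series:
    - [[-0.431,-0.07,0.035,-0.0014,-0.0207,-0.0043],[-0.427,-0.076,0.062,-0.0014,-0.0207,-0.0043],[-0.421,-0.082,0.09,-0.0014,-0.0207,-0.0043],[-0.413,-0.088,0.116,-0.0014,-0.0207,-0.0043],[-0.403,-0.094,0.143,-0.0014,-0.0207,-0.0043],[-0.392,-0.1,0.168,-0.0015,-0.0206,-0.0044],[-0.379,-0.106,0.193,-0.0014,-0.0207,-0.0043],[-0.365,-0.113,0.216,-0.0015,-0.0206,-0.0044],[0,0,0,0,0,0],[0.188,0,0.325,0,0,0],[0.187,0,0.325,0,0,0],[0,0,0,0,0,0],[0,0,0,0,0,0]]

```text
clock: 19.12
tcp_pos: [0.4052, -0.354, 0.0997]
orientation: [0.193, 0.642, 0.722, -0.172]
wrist_force: [1.5, 0.6, -0.6]
finger_gap: 0.0333
grip_force: 40.5
```

```bash
python3 -c "
from h import *
p,r=cur();print(p,r.apply([0,0,1]),r.apply([1,0,0]),r.apply([0,1,0]))
rows(([.4017,-.3565,.083],tool(96.2,-30)))
C=cam('side');im=viewer.read_camera('side')[:,:,::-1];cv2.imwrite('pics/s3.png',cv2.resize(im[300:480,180:420],None,fx=3,fy=3,interpolation=3))
"
```

```text
[ 0.40520593 -0.35395885  0.09970739] [ 0.05631212 -0.49619053 -0.86638554] [-0.10098152  0.86048205 -0.49937298] [ 0.99329335  0.11560968 -0.00165051]
1 rows
[[0.054,-0.031,0.129,0.0008,-0.0002,0.0024]]
```

View pics/s3.png

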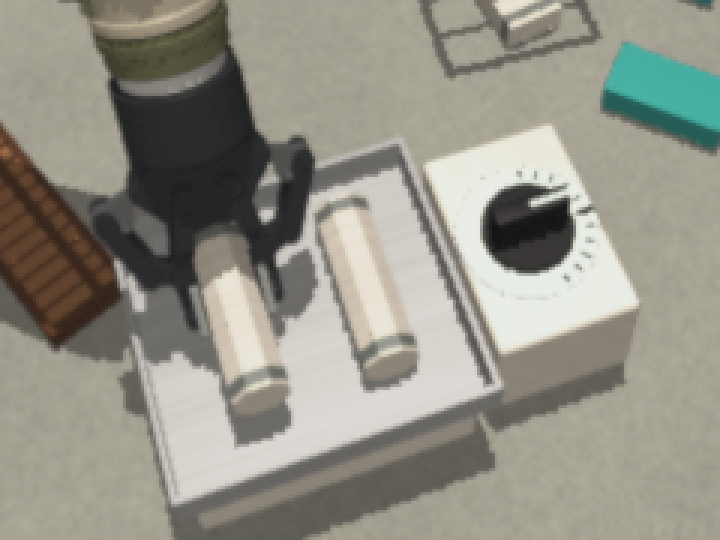

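The side crop shows the held tube at (240,320), level just above the pan floor, with the first tube lying flat at (365,290). The space is clear, so I'll lower and release.

Call:
drive_tool:
  series:
    - [[0.027,-0.015,0.065,0,0,0],[0.027,-0.015,0.064,0,0,0],[0,0,0,0,0,0],[0,0,0,0,0,0]]

```text
clock: 19.68
tcp_pos: [0.4003, -0.357, 0.0822]
orientation: [0.192, 0.643, 0.721, -0.173]
wrist_force: [0.5, -0.7, -1.3]
finger_gap: 0.0327
grip_force: 40.5
```

Call:
drive_tool:
  series:
    - [[0.007,0,0.012,0,0,0],[0,0,0,0,0,0],[0,0,0,0,0,0]]

```text
clock: 20.05
tcp_pos: [0.4005, -0.3569, 0.0806]
orientation: [0.192, 0.643, 0.721, -0.173]
wrist_force: [-0.1, 0.0, -0.7]
finger_gap: 0.033
grip_force: 40.5
```

Call:
drive_tool:
  series:
    - [[0,0,0,0,0,0],[0,0,0,0,0,0],[0,0,0,0,0,0],[0,0,0,0,0,0]]
  jaw: 0.2

```text
clock: 20.55
tcp_pos: [0.4005, -0.3569, 0.0806]
orientation: [0.192, 0.643, 0.721, -0.173]
wrist_force: [-0.3, -1.0, -0.4]
finger_gap: 0.0514
grip_force: 0.0
```

Call:
drive_tool:
  series:
    - [[0,0,-0.4,0,0,0],[0,0,-0.45,0,0,0],[0,0,-0.45,0,0,0],[0,0,0,0,0,0]]

```text
clock: 21.05
tcp_pos: [0.394, -0.2795, 0.2204]
orientation: [0.196, 0.642, 0.721, -0.172]
wrist_force: [0.4, -0.7, 0.3]
finger_gap: 0.0512
grip_force: 0.0
```

```bash
python3 -c "
from h import *
p,r=cur();print(p)
ct=cam('top');cs=cam('side')
for c,C in (('top',ct),('side',cs)):
  im=viewer.read_camera(c)
  for l,z in (('tube_a',.084),('carton',.016)):
    for d in models.silhouettes(l,c):
      k=np.argwhere(d['region'])[:,::-1];P=plane(C,k,z);print(c,l,round(d['score'],2),np.round(d['location']),rect(P))
# tidy route: up, then turn 180 about vertical over the free area
t=tool(270-14,-30)
print(t.apply([0,0,1]))
rows(([.42,-.24,.24],tool(170)))
"
```

```text
[ 0.3940189  -0.27950706  0.22043329]
top tube_a 0.91 [505. 289.] (array([ 484., -351.]), array([122.,  35.]), -85.4)
top tube_a 0.8 [522. 333.] (array([ 400., -377.]), array([95., 36.]), -85.0)
top carton 0.93 [370. 208.] (array([ 650., -101.]), array([95., 51.]), -76.3)
top carton 0.81 [428. 170.] (array([ 740., -227.]), array([99., 47.]), -38.5)
top carton 0.74 [371. 143.] (array([ 785., -103.]), array([97., 50.]), -42.6)
side tube_a 0.95 [298. 398.] (array([ 485., -352.]), array([126.,  38.]), -84.1)
side tube_a 0.82 [256. 415.] (array([ 400., -364.]), array([125.,  35.]), -84.5)
side tube_a 0.21 [315. 401.] (array([ 492., -361.]), array([299., 198.]), 5.7)
side carton 0.84 [347. 298.] (array([ 652., -103.]), array([105.,  57.]), -75.5)
side carton 0.84 [405. 330.] (array([ 741., -229.]), array([91., 63.]), -38.5)
side carton 0.73 [406. 287.] (array([ 786., -107.]), array([96., 70.]), -40.6)
[ 0.12096095  0.48514786 -0.8660254 ]
8 rows
[[0.019,0.035,-0.042,-0.0134,0.0177,-0.0498],[0.015,0.039,-0.04,-0.0134,0.0177,-0.0498],[0.011,0.043,-0.037,-0.0134,0.0177,-0.0498],[0.006,0.045,-0.035,-0.0134,0.0176,-0.0498],[0.001,0.048,-0.033,-0.0134,0.0177,-0.0498],[-0.005,0.049,-0.031,-0.0134,0.0176,-0.0497],[-0.011,0.048,-0.029,-0.0134,0.0177,-0.0498],[-0.016,0.048,-0.028,-0.0134,0.0176,-0.0497]]
```

```bash
python3 -c "
from h import *
t=tool(284,-30);g=np.array([.6525,-.108,.018]);z=t.apply([0,0,1]);print(g-.125*z)
rows(([.44,-.25,.25],tool(190,-15)),([.56,-.235,.25],t),(g-.125*z,t))"
```

```text
[ 0.66762012 -0.16864348  0.12625318]
23 rows
[[0.002,0.043,-0.036,-0.0199,0.0062,-0.0481],[-0.004,0.045,-0.033,-0.0199,0.0062,-0.0481],[-0.01,0.046,-0.031,-0.02,0.0062,-0.0481],[-0.017,0.046,-0.028,-0.02,0.0062,-0.0481],[-0.023,0.045,-0.025,-0.0199,0.0062,-0.0481],[-0.029,0.042,-0.023,-0.02,0.0062,-0.0481],[-0.035,0.039,-0.021,-0.0199,0.0062,-0.0481],[-0.04,0.035,-0.02,-0.02,0.0062,-0.0481],[-0.044,0.029,-0.018,-0.0199,0.0062,-0.048],[-0.049,0.024,-0.018,-0.02,0.0063,-0.0481],[-0.097,-0.005,0.026,-0.02,-0.0064,-0.0484],[-0.095,-0.021,0.027,-0.02,-0.0064,-0.0483],[-0.09,-0.037,0.027,-0.02,-0.0064,-0.0484],[-0.082,-0.052,0.026,-0.02,-0.0064,-0.0483],[-0.073,-0.065,0.024,-0.0201,-0.0064,-0.0484],[-0.061,-0.077,0.021,-0.02,-0.0064,-0.0483],[-0.049,-0.087,0.017,-0.0201,-0.0064,-0.0484],[-0.035,-0.094,0.012,-0.02,-0.0063,-0.0483],[-0.02,-0.098,0.006,-0.0201,-0.0064,-0.0484],[-0.004,-0.101,0,-0.02,-0.0063,-0.0483],[0.079,-0.335,0.351,0,0,-0],[0.08,-0.334,0.351,0,0,-0],[0.079,-0.335,0.351,0,-0.0001,-0]]
```

Call:
drive_tool:
  series:
    - [[0.002,0.043,-0.036,-0.0199,0.0062,-0.0481],[-0.004,0.045,-0.033,-0.0199,0.0062,-0.0481],[-0.01,0.046,-0.031,-0.02,0.0062,-0.0481],[-0.017,0.046,-0.028,-0.02,0.0062,-0.0481],[-0.023,0.045,-0.025,-0.0199,0.0062,-0.0481],[-0.029,0.042,-0.023,-0.02,0.0062,-0.0481],[-0.035,0.039,-0.021,-0.0199,0.0062,-0.0481],[-0.04,0.035,-0.02,-0.02,0.0062,-0.0481],[-0.044,0.029,-0.018,-0.0199,0.0062,-0.048],[-0.049,0.024,-0.018,-0.02,0.0063,-0.0481],[-0.097,-0.005,0.026,-0.02,-0.0064,-0.0484],[-0.095,-0.021,0.027,-0.02,-0.0064,-0.0483],[-0.09,-0.037,0.027,-0.02,-0.0064,-0.0484],[-0.082,-0.052,0.026,-0.02,-0.0064,-0.0483],[-0.073,-0.065,0.024,-0.0201,-0.0064,-0.0484],[-0.061,-0.077,0.021,-0.02,-0.0064,-0.0483],[-0.049,-0.087,0.017,-0.0201,-0.0064,-0.0484],[-0.035,-0.094,0.012,-0.02,-0.0063,-0.0483],[-0.02,-0.098,0.006,-0.0201,-0.0064,-0.0484],[-0.004,-0.101,0,-0.02,-0.0063,-0.0483]]
  jaw: 1

```text
clock: 23.85
tcp_pos: [0.5608, -0.2358, 0.2501]
orientation: [-0.159, 0.763, -0.593, -0.204]
wrist_force: [0.5, -1.0, -0.0]
finger_gap: 0.0856
grip_force: 0.0
```

```bash
python3 -c "
from h import *
s=env.get_state();print(s['clock'],np.round(s['joint_pos'],2))
p,r=cur();print(p,r.apply([0,0,1]))
t=tool(284,-30);g=np.array([.6525,-.108,.018]);z=t.apply([0,0,1])
rows((g-.125*z,t))
C=cam('wrist');viewer.read_camera('wrist')
for d in models.silhouettes('carton','wrist'):
      k=np.argwhere(d['region'])[:,::-1];P=plane(C,k,.016);print(round(d['score'],2),np.round(d['location']),rect(P))
"
```

```text
23.85 [-0.68  0.73  0.62  1.89  0.31 -2.56]
[ 0.56080505 -0.23575471  0.25006479] [-0.1222443   0.48515546 -0.86584093]
3 rows
[[0.079,-0.333,0.352,0.0001,0,0.0005],[0.079,-0.333,0.352,0.0001,0.0001,0.0005],[0.078,-0.333,0.352,0.0002,0,0.0005]]
0.88 [82. 27.] (array([ 740., -222.]), array([83., 63.]), -37.9)
0.86 [ 42. 139.] (array([ 788., -101.]), array([93., 74.]), -42.7)
0.77 [190. 163.] (array([655., -98.]), array([110.,  56.]), -76.7)
```

Call:
drive_tool:
  series:
    - [[0.079,-0.333,0.352,0,0,0],[0.079,-0.333,0.352,0,0,0],[0.078,-0.333,0.352,0,0,0],[0,0,0,0,0,0],[0,0,0,0,0,0]]

```text
clock: 24.58
tcp_pos: [0.6672, -0.1688, 0.1284]
orientation: [-0.159, 0.761, -0.595, -0.203]
wrist_force: [-0.5, -0.1, 0.8]
finger_gap: 0.0853
grip_force: 0.0
```

```bash
python3 -c "
from h import *
t=tool(284,-30);g=np.array([.6525,-.107,.018])
rows((g,t))
C=cam('wrist');viewer.read_camera('wrist')
for d in models.silhouettes('carton','wrist'):
      k=np.argwhere(d['region'])[:,::-1];P=plane(C,k,.016);print(round(d['score'],2),np.round(d['location']),rect(P))
"
```

```text
3 rows
[[0,-0.001,0.354,-0.0001,-0.0002,-0.0001],[0,-0.002,0.354,-0.0001,-0.0002,-0],[0,-0.002,0.354,-0.0002,-0.0002,-0.0001]]
0.91 [ 94. 193.] (array([ 787., -100.]), array([97., 75.]), -42.2)
0.79 [206.  41.] (array([ 736., -218.]), array([78., 58.]), -39.5)
```

Call:
drive_tool:
  series:
    - [[0,-0.001,0.354,0,0,0],[0,-0.002,0.354,0,0,0],[0,-0.002,0.345,0,0,0],[0,0,0,0,0,0],[0,0,0,0,0,0]]

```text
clock: 25.3
tcp_pos: [0.6546, -0.1089, 0.0213]
orientation: [-0.16, 0.762, -0.595, -0.201]
wrist_force: [0.3, -1.1, -0.9]
finger_gap: 0.0853
grip_force: 0.0
```

Call:
drive_tool:
  series:
    - [[0,0,0,0,0,0],[0,0,0,0,0,0],[0,0,0,0,0,0],[0,0,0,0,0,0],[0,0,0,0,0,0]]
  jaw: -1
  grip_force: 40

```text
clock: 25.92
tcp_pos: [0.6545, -0.1082, 0.0201]
orientation: [-0.16, 0.762, -0.595, -0.201]
wrist_force: [0.5, -3.7, 5.4]
finger_gap: 0.045
grip_force: 42.3
```

```bash
python3 -c "
from h import *
t=tool(284,-30);p,r=cur();print(p)
rows((p+[0,0,.022],t),([.661,-.147,.045],t),([.661,-.150,.12],t),([.53,-.15,.13],t),([.51,-.1,.22],t))"
```

```text
[ 0.65451244 -0.10818961  0.02010016]
9 rows
[[-0.091,-0.001,-0.159,-0.0012,-0.0014,0.0007],[0.271,0.026,-0.185,0,0,-0],[-0.146,0.003,-0.276,0,0,-0],[-0.146,0.003,-0.277,0,0,-0],[-0.09,0.353,0.02,0,0,-0],[-0.09,0.353,0.02,0,0,-0],[-0.09,0.353,0.02,0,0,-0],[-0.38,0.031,-0.213,0,0,-0],[-0.38,0.031,-0.214,0,0,-0]]
```

Call:
drive_tool:
  series:
    - [[-0.091,0,-0.159,0,0,0],[0.271,0.026,-0.185,0,0,0],[0,0,0,0,0,0],[-0.146,0.003,-0.276,0,0,0],[-0.146,0.003,-0.277,0,0,0],[0,0,0,0,0,0],[-0.09,0.353,0.02,0,0,0],[-0.09,0.353,0.02,0,0,0],[-0.09,0.353,0.02,0,0,0],[0,0,0,0,0,0],[-0.38,0.031,-0.213,0,0,0],[-0.38,0.031,-0.214,0,0,0],[0,0,0,0,0,0]]

```text
clock: 27.55
tcp_pos: [0.5097, -0.0977, 0.221]
orientation: [-0.16, 0.763, -0.593, -0.2]
wrist_force: [0.5, 0.2, -2.4]
finger_gap: 0.0451
grip_force: 41.7
```

```bash
python3 -c "
from h import *
print(env.get_state()['finger_gap'],cur()[0])
t=tool(270,-30)
rows(([.452,.34,.2],t),([.452,.34,.06],t))
"
```

```text
0.045066091143119116 [ 0.50966859 -0.09765877  0.22101869]
11 rows
[[-0.386,-0.053,0.245,0.0047,-0.0002,0.0087],[-0.387,-0.039,0.246,0.0047,-0.0002,0.0087],[-0.388,-0.025,0.247,0.0047,-0.0002,0.0086],[-0.388,-0.011,0.248,0.0047,-0.0002,0.0087],[-0.388,0.004,0.248,0.0047,-0.0002,0.0086],[-0.387,0.018,0.248,0.0046,-0.0002,0.0087],[-0.387,0.032,0.248,0.0047,-0.0002,0.0086],[-0.385,0.046,0.247,0.0046,-0.0002,0.0087],[0.195,0,0.337,0,0,-0],[0.194,0,0.337,0,0,-0],[0.195,0,0.337,0,0,-0]]
```

Call:
drive_tool:
  series:
    - [[-0.386,-0.053,0.245,0.0047,0,0.0087],[-0.387,-0.039,0.246,0.0047,0,0.0087],[-0.388,-0.025,0.247,0.0047,0,0.0086],[-0.388,-0.011,0.248,0.0047,0,0.0087],[-0.388,0.004,0.248,0.0047,0,0.0086],[-0.387,0.018,0.248,0.0046,0,0.0087],[-0.387,0.032,0.248,0.0047,0,0.0086],[-0.385,0.046,0.247,0.0046,0,0.0087],[0,0,0,0,0,0],[0.195,0,0.337,0,0,0],[0.194,0,0.337,0,0,0],[0.195,0,0.337,0,0,0],[0,0,0,0,0,0],[0,0,0,0,0,0]]

```text
clock: 29.3
tcp_pos: [0.452, 0.3385, 0.0582]
orientation: [0.181, -0.682, 0.685, 0.183]
wrist_force: [-0.4, -0.3, -1.1]
finger_gap: 0.0453
grip_force: 41.8
```

```bash
python3 -c "
from h import *
p,r=cur();print(p,r.apply([0,0,1]),r.apply([0,1,0]))
rows(([.452,.34,.0255],tool(270,-30)))
im=viewer.read_camera('side')[:,:,::-1];cv2.imwrite('pics/s4.png',cv2.resize(im[100:280,140:380],None,fx=3,fy=3,interpolation=3))
"
```

```text
[0.45195109 0.33847009 0.05819714] [-0.00219177  0.49816862 -0.8670774 ] [-0.99998714  0.00287431  0.00417914]
1 rows
[[0.125,-0.002,0.243,0.0007,-0.0007,-0.0015]]
```

Call:
drive_tool:
  series:
    - [[0.068,0,0.117,0,0,0],[0.067,0,0.117,0,0,0],[0,0,0,0,0,0],[0,0,0,0,0,0]]

```text
clock: 29.85
tcp_pos: [0.4521, 0.3389, 0.0268]
orientation: [0.182, -0.682, 0.684, 0.183]
wrist_force: [0.2, -0.2, -1.1]
finger_gap: 0.0449
grip_force: 41.8
```

Call:
drive_tool:
  series:
    - [[0,0,0,0,0,0],[0,0,0,0,0,0],[0,0,0,0,0,0],[0,0,0,0,0,0]]
  jaw: 0.5

```text
clock: 30.35
tcp_pos: [0.4508, 0.3386, 0.0252]
orientation: [0.181, -0.682, 0.684, 0.183]
wrist_force: [-0.5, 0.2, -0.1]
finger_gap: 0.064
grip_force: 0.0
```

Call:
drive_tool:
  series:
    - [[0,0,-0.4,0,0,0],[0,0,-0.45,0,0,0],[0,0,-0.45,0,0,0],[0.2,0,-0.35,0,0,0],[0.4,0,0,0,0,0],[0.4,0,0,0,0,0],[0,0,0,0,0,0],[0,0,0,0,0,0]]

```text
clock: 31.35
tcp_pos: [0.4509, 0.1361, 0.1373]
orientation: [0.181, -0.682, 0.685, 0.184]
wrist_force: [0.4, 0.5, 0.8]
finger_gap: 0.0639
grip_force: 0.0
```

```bash
python3 -c "
from h import *
print(cur()[0])
ims=[]
for c in ('top','side'):
  C=cam(c);im=viewer.read_camera(c);ims.append(im[:,:,::-1])
  for l,z in (('tube_a',.084),('carton',.018),('globe',.035),('jar',.1)):
    for d in models.silhouettes(l,c):
      k=np.argwhere(d['region'])[:,::-1];P=plane(C,k,z);print(c,l,round(d['score'],2),np.round(d['location']),rect(P))
cv2.imwrite('pics/end.png',np.hstack([cv2.resize(ims[0][120:390,80:580],(480,260)),cv2.resize(ims[1][140:480,170:430],(300,392))[:260] if 0 else cv2.resize(ims[1][140:480,170:430],(199,260))]))
cv2.imwrite('pics/end.png',cv2.resize(cv2.imread('pics/end.png'),(800,306)) if 0 else np.hstack([cv2.resize(ims[0][130:390,80:580],(500,260)),cv2.resize(ims[1][140:480,190:420],(300,443))[183:443]]))
"
```

```text
[0.45093626 0.13612497 0.13728138]
top tube_a 0.61 [514. 334.] (array([ 399., -364.]), array([120.,  35.]), -84.3)
top tube_a 0.58 [503. 288.] (array([ 485., -351.]), array([124.,  37.]), -85.4)
top carton 0.8 [370. 144.] (array([ 786., -104.]), array([100.,  51.]), -41.4)
top carton 0.69 [428. 168.] (array([ 739., -226.]), array([98., 48.]), -36.9)
top carton 0.59 [152. 308.] (array([451., 345.]), array([97., 46.]), 89.9)
top globe 0.94 [244. 314.] (array([442., 154.]), array([49., 46.]), -0.4)
top jar 0.78 [198. 164.] (array([732., 237.]), array([114.,  80.]), 44.9)
side tube_a 0.7 [257. 413.] (array([ 401., -365.]), array([124.,  36.]), -85.5)
side tube_a 0.57 [299. 397.] (array([ 485., -352.]), array([125.,  36.]), -85.5)
side carton 0.85 [402. 330.] (array([ 739., -230.]), array([93., 62.]), -37.9)
side carton 0.71 [404. 288.] (array([ 785., -105.]), array([97., 70.]), -42.9)
side globe 0.97 [250. 275.] (array([429.,  -8.]), array([100.,  52.]), 87.7)
side globe 0.82 [243. 231.] (array([442., 147.]), array([109.,  52.]), 87.5)
side jar 0.7 [344. 176.] (array([731., 209.]), array([216.,  79.]), 72.9)
```

View pics/end.png

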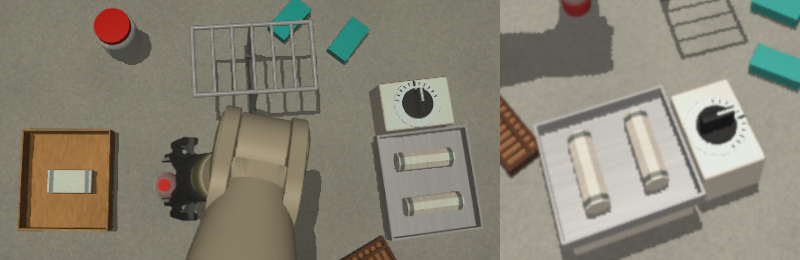

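The final view shows both tubes flat in the pan at (425,158) and (433,204) and the carton flat in the tray at (72,181). The pointer is on zero and the globes and jar have not moved. I'm handing it in.

```bash
python3 -c "
from h import *
print(order.hand_in())"
```

```text
the job is handed in; nothing more can be done
None
```

I handed the job in at about 32 s: the tare knob was set to zero while the pan was empty, both tubes lie flat in the pan, and the carton lies flat in the tray. The final camera check showed the globes and jar where they started, and no verdict came back.

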